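Unlock and start a plate shaker

ROBOT

A 6-joint arm with a two-finger parallel gripper is mounted at the origin on the work surface. World frame = base frame: x ahead of the robot, y to its left, z up, the work surface at z = 0. Lengths are in mm, angles in degrees, forces in N, time in s.
With the tool pointing down it reaches from about 300 to 875 mm from the base axis. Payload 4.2 kg.
Tool frame: the origin (TCP) lies at the very end of the fingers, on their centre line; the grasp point (between the pads) lies 19 mm behind it (r.pinch_z is the distance from the TCP to the grasp point, in mm); y points along the fingers, x is the direction in which the jaws open and shut, and the axes are right-handed (so a half turn about y gives the same grasp; the last joint's range is limited). The gripper opens to 85 mm and grips with 20 to 120 N. Pads are 22 mm wide; open, the fingers measure 114 mm over their backs; the gripper's body (76 mm by 85 mm) begins 54 mm behind the grasp point. The pads swing forward as they close: fully open they stand 13 mm farther back than shut.
Start: joints at [72.88, 18.312, 89.639, -0, 72.044, -1.146], TCP at [158.243, 552.814, 202.738] pointing down, gripper open.
Joint ranges: [-177.97, 177.97], [-48.28, 115.42], [12.27, 149.76], [-77.06, 257.06], [2.81, 150.46], [-146.56, 146.56]. Speed limits (degrees/s): [147.25, 147.25, 180, 180, 180, 180].

INTERFACE

Orientations are given as a 3x3 rotation matrix whose columns are the frame's x, y, z axes.
In Python, from station import r gives the robot as it stands. The module is installed in compiled form; this text tells all that it offers.
- The arm moves only by the tool apply_moves, never from a script. Its argument "targets" is a list of rows, each an object with "translation": the shift along the tool's x, y, z each as a share of 30 cm, from -1 to 1, a list of three; "rot": the turn, a rotation vector about the tool's x, y, z each as a share of 180 degrees, from -1 to 1, a list of three. A call has 1 to 5 rows; each row is the pose to reach, as a shift and turn from the pose commanded when the call began, along the tool's axes at that moment, turning the shorter way round; what a row does not reach only later rows make up. A row lasts 1/12 s, in which the tool goes at most 41.7 mm and 7.16 degrees, less where a joint would pass 70% of its speed; a pose out of reach is approached as far as the arm can. A call with a number of a shift or a turn outside -1 to 1 is refused whole. A call with a gripper value outside its range is refused whole. "claw" is the opening, from -1 (shut) to 1 (fully open), set as the call begins (left out, the last holds). The fingers move at their own pace and stop on an object; the grip force is fixed at half the most. Time passes only in rows, so rows that repeat a pose let the fingers close. It gives the time, the measured TCP pose, the force and the opening at its end, in the units of the state.
- r.state(): the state, without advancing time (a new reading comes with each control period).
- r.snapshot(name): name is "scene" or "top" or "wrist"; returns the picture (400x640x3 uint8, blue, green, red); there is no depth.
- r.calibration(name): a dict with "fovy" (degrees; the focal length in pixels is half the picture's height over the tangent of half this angle, whatever the lens; pixels are square), "cx", "cy" (the principal point, pixels), "camera_from_world" (4x4, takes a point from world to camera coordinates). Camera axes: x right, y down, z forward; pixel columns grow to the right and rows downward; lengths in mm; the calibration is good to about 2 mm. A picture is of the moment at which its call begins: read the wrist's pose just before it. calibration takes no time and is no camera call; for the wrist camera it gives the pose at the moment of the call.
- r.job_done(): hands the job in, once; it reports no verdict.
The state is a dict: "time": time; "qpos": joint angles; "joint_velocities": joint speeds; "effort": joint torques, N m; "eef_pos": TCP position; "orientation": TCP orientation; "ft_force": force on the tool from outside, world axes, zero at the start; "torque": the same for the moment, N m; "width": opening from 0.0 (shut) to 1.0 (fully open).
Only numpy, scipy, OpenCV 4.12 (cv2) and the standard library are available. Lean on these libraries where they do the work, as an engineer would, in place of code of your own. Each camera call takes 0.05 s, during which the arm holds its last target. There are 200 camera calls.

TASK

The plate shaker on the lab bench is still locked: draw its black-handled locking pin up out of the bore in the platform and hang it upright and fully home in the parking notch on the front of the base, its collar resting on the bracket, and let go. Only then start it on the separate keypad: press the bar key, then the square key, then the large round key, one at a time, each well down and then let up again, gently (never more than 20 N on the keypad). Never press the small round key, and leave the microplate on the platform, the jar and the dishes where they are.

Things in the scene. Friction and masses are not known exactly. Their poses are not given: they have to be found in the camera images.
- shaker: White plate shaker, fixed, 220 x 200 mm, base 56 mm high; aluminium platform above, 200 x 190 mm, top at 74 mm. Origin: centre of underside, on the bench; x to its back, z up. From its front (-x) face at y +45 mm a steel bracket, top at 56 mm, 6 mm thick, reaches out to x -181 mm, with the parking notch in it; only bench lies below.
- notch_seat (a point): The parked pin's origin belongs here: x -140, y +45, z 56 mm of the shaker (same axes), in the level of the bracket's top. The notch is a U-slot along x, 13 mm wide, cut right through, open to -x, flared from x -165 to -181 mm. Its closed end stops the shank within 1 mm of this point.
- pin: Loose upright locking pin, about 60 g. Origin: on its axis at the underside of its steel collar (26 mm wide, 5 mm thick); z up. Below: steel shank 10 mm wide, 45 mm long. Above: black round handle 18 mm wide, from 5 to 35 mm over the origin. Starts in the vertical bore (12 mm wide) in the platform at shaker x -75, y -45 mm, collar on the platform.
- keypad: Fixed keypad: grey housing 116 x 186 mm, 40 mm high, with a white head holding four keys in a row along y. Origin: centre of underside, on the bench; y along the row, z up. The head is set to a different height each time, NOT in this pose: key tops 72 to 88 mm over the bench, to be found by touch or sight. Friction holds it against presses under 20 N.
- key_bar (a joint): The bar key: cap 34 mm along x by 10 mm along y. Reads how far it is pressed, m: 0 up, 0.008 at its stop, counts as pressed from 0.005. Springs straight up by itself; 2.0 N starts it, 4.7 N holds 5 mm, 6.4 N holds 8 mm. Centre at x 0, y +19 mm of keypad. Top 12 mm proud of the head's top face.
- key_square (a joint): The square key: cap 20 x 20 mm. Reads how far it is pressed, m: 0 up, 0.008 at its stop, counts as pressed from 0.005. Springs straight up by itself; 2.0 N starts it, 4.7 N holds 5 mm, 6.4 N holds 8 mm. Centre at x 0, y +57 mm of keypad. Top 12 mm proud of the head's top face.
- key_round (a joint): The large round key: cap 26 mm across. Reads how far it is pressed, m: 0 up, 0.008 at its stop, counts as pressed from 0.005. Springs straight up by itself; 2.0 N starts it, 4.7 N holds 5 mm, 6.4 N holds 8 mm. Centre at x 0, y -57 mm of keypad. Top 12 mm proud of the head's top face.
- key_small (a joint): The small round key, not to be pressed: cap 13 mm across. Reads how far it is pressed, m: 0 up, 0.008 at its stop, counts as pressed from 0.005. Springs straight up by itself; 2.0 N starts it, 4.7 N holds 5 mm, 6.4 N holds 8 mm. Centre at x 0, y -19 mm of keypad. Top 12 mm proud of the head's top face.
- plate: Bystander: grey multi-well microplate lying loose on the back of the shaker platform, 86 x 128 x 14.5 mm. Origin: centre of its underside.
- jar: Bystander: small capped jar, 56 mm wide, 70 mm tall, behind the keypad. Origin: centre of its underside.
- dishes: Bystander: stack of four round dishes, 90 mm wide, 54 mm tall, in front of the keypad. Origin: centre of its underside.
There are look-alikes about, which are no part of the job. Of the things shaped like the keypad, the grey one is meant.

How it is judged:
By the outcome, as a careful person would: the job done as asked, in the order asked, and still so for the second after the job is handed in, with the robot touching nothing.
It also fails if it takes over 67 s, if anything falls off the work surface, if the arm or the gripper's body presses on something with over 40 N, if the wrist force passes 120 N, or if a joint passes its speed limit or range.

## Working session

There is one attempt and no reset: what is moved stays moved. The work goes in short steps, Python scripts to look and compute and a tool call to move; the robot and the scene stay as the last step left them, time stands still between calls to the robot, and variables do not carry over. Pictures are saved under pics/ and viewed, about 8 in all and at most 12, crops included, and the job is handed in when it is done.

Besides the shell and the picture viewer there is one more tool, called after "Call:" by a JSON object that holds its "method" and its "body", one argument or row to a line. apply_moves: Moves the arm, as the interface text tells. Its arguments: {"type":"object","properties":{"targets":{"type":"array","items":{"type":"object","properties":{"translation":{"type":"array","items":{"type":"number","minimum":-1,"maximum":1}},"rot":{"type":"array","items":{"type":"number","minimum":-1,"maximum":1}}}}},"claw":{"type":"number"}},"required":["targets"]}

```bash
mkdir -p pics; cat > h.py <<'E'
import numpy as np, cv2
from station import r
def snap(n,f=None):
    c=r.calibration(n); im=np.array(r.snapshot(n))
    if f: cv2.imwrite('pics/'+f,im)
    return im,c
def ray(c,u,v):
    f=200/np.tan(np.radians(c['fovy'])/2); T=np.array(c['camera_from_world']); R=T[:3,:3]
    d=R.T@np.array([(u-c['cx'])/f,(v-c['cy'])/f,1]); o=-R.T@T[:3,3]; return o,d
def onz(c,u,v,z):
    o,d=ray(c,u,v); return o+d*(z-o[2])/d[2]
def proj(c,p):
    f=200/np.tan(np.radians(c['fovy'])/2); T=np.array(c['camera_from_world']); q=T[:3,:3]@np.array(p)+T[:3,3]
    return q[:2]/q[2]*f+[c['cx'],c['cy']]
E
python3 - <<'E'
from h import *
a,ca=snap('scene','s1.png'); b,cb=snap('top','t1.png'); w,cw=snap('wrist','w1.png')
for c in (ca,cb,cw): print(c['fovy'],c['cx'],c['cy'],np.round(c['camera_from_world'],3).tolist())
print(r.state())
E
```

```text
54.794896395711575 315.9748196602651 191.94721589644985 [[-0.751, 0.661, 0.015, 481.845], [0.397, 0.47, -0.788, -151.984], [-0.528, -0.586, -0.615, 1119.246], [0.0, 0.0, 0.0, 1.0]]
53.99315452612712 327.32731473094924 199.26184507795986 [[0.02, -1.0, -0.002, -104.162], [-0.985, -0.019, -0.172, 572.084], [0.172, 0.005, -0.985, 972.499], [0.0, 0.0, 0.0, 1.0]]
70.82240477800885 321.22484425683245 196.3843491388161 [[0.275, 0.961, -0.001, -574.982], [0.911, -0.26, 0.321, -40.97], [0.308, -0.09, -0.947, 381.204], [0.0, 0.0, 0.0, 1.0]]
{'time': 0.15, 'qpos': array([ 7.28801200e+01,  1.83425835e+01,  8.96884092e+01,  1.49954311e-03,
        7.20440398e+01, -1.14616221e+00]), 'joint_velocities': array([ 0.1347383 , -0.14410952, -0.15554226,  0.02559859, -0.00112301,
       -0.0059492 ]), 'effort': array([ 2.50010671e-04, -4.15842855e+01, -2.34347785e+01, -1.84097098e-04,
        5.93800563e-03, -7.37204378e-07]), 'eef_pos': array([158.11933577, 552.43666231, 202.09503187]), 'orientation': array([[ 2.75203891e-01, -4.09293051e-04, -9.61385797e-01],
       [ 9.61384993e-01, -1.24420973e-03,  2.75204190e-01],
       [-1.30880472e-03, -9.99999142e-01,  5.10768402e-05]]), 'ft_force': array([ 1.1093583 , -0.4277683 ,  0.76517002]), 'torque': array([ 0.0202817 ,  0.02697154, -0.00287032]), 'width': 1.0000803679482901}
```

View pics/t1.png

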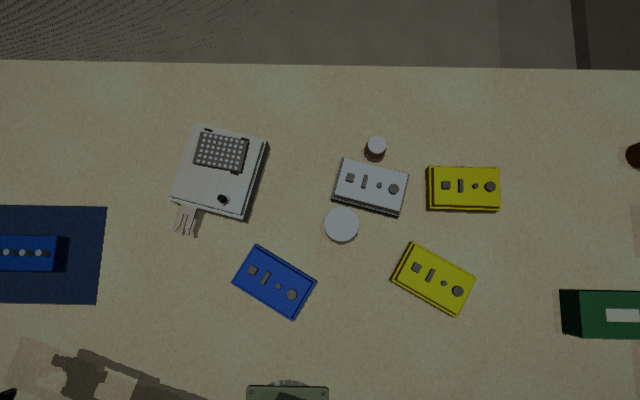

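View pics/s1.png

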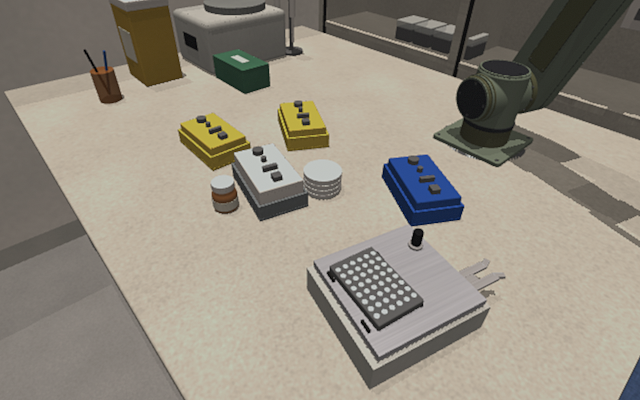

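The top view shows the shaker near (220,172) with the pin near (222,199) and the bracket near (186,218). Keypad-shaped things are grey (370,187), yellow (464,188) and (433,279), and blue (274,281) and (30,252). The grey one at (370,187), between the jar and the dishes, fits the description. I'll confirm it in an enlarged crop.

```bash
python3 - <<'E'
from h import *
b=cv2.imread('pics/t1.png')
A=cv2.resize(b[115:245,160:280],None,fx=3.3,fy=4,interpolation=2)
A=cv2.resize(b[115:245,155:285],(520,520),interpolation=2)[:, :400]
A=cv2.resize(b[115:245,160:280],(396,429),interpolation=2); B=cv2.resize(b[115:245,310:430],(396,429),interpolation=2)
cv2.imwrite('pics/c1.png',np.hstack([A,B]))
E
```

```text
(no output)
```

View pics/c1.png

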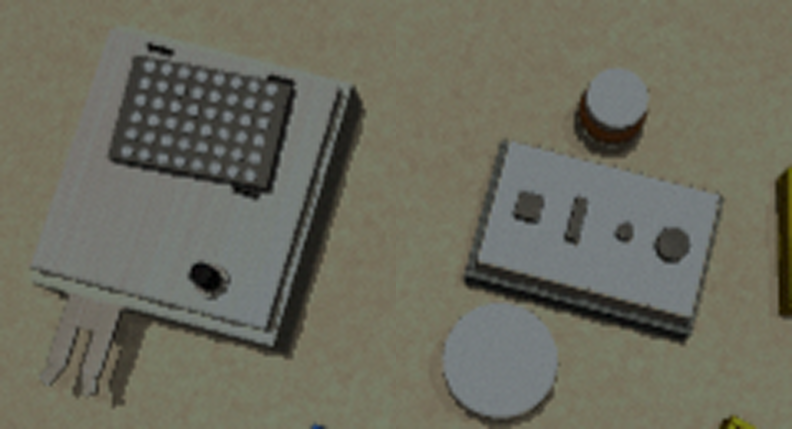

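The crop shows the shaker with platform corners at crop (113,28), (343,88), (270,330) and (33,268), and the black pin handle at (205,277). The grey keypad with its white head has square (529,207), bar (576,220), small (624,232) and round (672,244). The grey keypad is confirmed.

```bash
cat > m.py <<'E'
from h import *
b=cv2.imread('pics/t1.png'); s=cv2.imread('pics/s1.png'); ct=r.calibration('top'); cs=r.calibration('scene')
C=np.array([(113,28),(343,88),(270,330),(33,268)])/3.3+[160,115]
P=np.array([onz(ct,u,v,74) for u,v in C]); print(P.round(1).tolist())
e=P[0]+P[1]-P[2]-P[3]; yaw=np.degrees(np.arctan2(e[1],e[0])); e2=P[0]+P[3]-P[1]-P[2]; y2=np.degrees(np.arctan2(-e2[0],e2[1])); print('yaw',yaw,y2,np.linalg.norm(e)/2,np.linalg.norm(e2)/2)
ctr=P.mean(0); print('ctr',ctr)
t=np.radians(yaw/2+y2/2); R=np.array([[np.cos(t),-np.sin(t)],[np.sin(t),np.cos(t)]])
print('pin pred',ctr[:2]+R@[-75,-45],'seat',ctr[:2]+R@[-140,45])
g=b[190:210,210:235].max(2); m=(g<45).astype(np.uint8); n,l,st,cen=cv2.connectedComponentsWithStats(m)
for i in range(1,n):
    if st[i,4]>8: u,v=cen[i]+[210,190]; print('blk top',u,v,st[i,4],onz(ct,u,v,98))
# keys
K=(np.array([(529,207),(576,220),(624,232),(672,244)])-[396,0])/3.3+[310,115]
for k in K:
    print('key',k.round(1),onz(ct,*k,72)[:2].round(1),onz(ct,*k,80)[:2].round(1),onz(ct,*k,88)[:2].round(1))
# key centres seen in scene: project hypotheses for heights
for z in (72,80,88): print(z,[proj(cs,onz(ct,*k,z)).round(1).tolist() for k in K])
cv2.imwrite('pics/c2.png',np.hstack([cv2.resize(s[140:210,225:325],(500,350),interpolation=2),cv2.resize(s[220:300,400:510][:, :],(300,218),interpolation=2).__class__(0) if 0 else cv2.resize(s[220:290,400:460],(300,350),interpolation=2)]))
E
python3 m.py
```

```text
[[765.3, 261.1, 74.0], [719.0, 75.3, 74.0], [525.2, 122.0, 74.0], [569.8, 307.6, 74.0]]
yaw -13.456779017591543 -13.744770750125165 200.10383725958465 191.16916319839999
ctr [644.81433087 191.49979769  74.        ]
pin pred [561.33550773 165.39834013] seat [519.32222264 268.15963574]
blk top 222.10344827586206 198.63793103448276 58 [562.02139303 167.84666194  98.        ]
key [350.3 177.7] [ 627.4 -150.9] [ 625.6 -150.5] [ 623.7 -150. ]
key [364.5 181.7] [ 617.8 -187.5] [ 616.  -186.8] [ 614.2 -186.1]
key [379.1 185.3] [ 609.  -224.8] [ 607.3 -223.8] [ 605.6 -222.7]
key [393.6 188.9] [ 600.2 -261.9] [ 598.6 -260.6] [ 596.9 -259.3]
72 [[275.3, 177.9], [268.9, 168.9], [262.5, 160.4], [256.4, 152.5]]
80 [[275.9, 174.7], [269.6, 165.8], [263.1, 157.4], [257.1, 149.6]]
88 [[276.6, 171.4], [270.2, 162.6], [263.8, 154.4], [257.7, 146.6]]
```

View pics/c2.png

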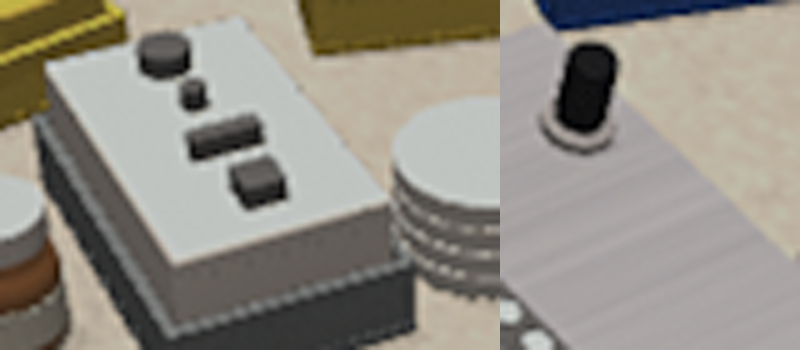

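```bash
cat > g.py <<'E'
import sys
from h import *
from scipy.spatial.transform import Rotation as Ro
# usage g.py x y z yaw_of_tool_x(deg)
x,y,z,yaw=map(float,sys.argv[1:5]); s=r.state(); R=np.array(s['orientation']); p=np.array(s['eef_pos'])
t=np.radians(yaw); X=np.array([np.cos(t),np.sin(t),0]); Y=np.array([0,0,-1.]); G=np.column_stack([X,Y,np.cross(X,Y)])
d=R.T@(np.array([x,y,z])-p); rv=Ro.from_matrix(R.T@G).as_rotvec()
print('t',s['time'],'p',p.round(1),'F',np.round(s['ft_force'],1),'w',round(s['width'],3),'trans',(d/300).round(4).tolist(),'rot',(rv/np.pi).round(4).tolist(),'rows',np.linalg.norm(d)/41.7)
E
python3 g.py 561.5 166.5 180 76.4; python3 - <<'E'
from h import *
o,d=ray(r.calibration('wrist'),320,200); print(o,d)
E
```

```text
t 0.15 p [158.1 552.4 202.1] F [ 1.1 -0.4  0.8] w 1.0 trans [-0.8666, 0.0747, -1.6467] rot [-0.0, -0.0132, -0.0004] rows 13.398201031131503
[ 78.14758382 576.30324972 373.48617179] [ 0.31861601 -0.09690414 -0.94301515]
```

Call:
{"method": "apply_moves", "body": {
  "targets": [
    {"translation": [-0.52,0.045,-0.988],"rot": [0,-0.0132,0]},
    {"translation": [-0.52,0.045,-0.988],"rot": [0,-0.0132,0]},
    {"translation": [-0.52,0.045,-0.988],"rot": [0,-0.0132,0]},
    {"translation": [-0.52,0.045,-0.988],"rot": [0,-0.0132,0]},
    {"translation": [-0.52,0.045,-0.988],"rot": [0,-0.0132,0]}
  ]
}}

```text
time: 0.57
eef_pos: [309.5, 407.3, 194.1]
orientation: [[0.234, -0.0, -0.972], [0.972, -0.0, 0.234], [-0.0, -1.0, 0.0]]
ft_force: [-0.6, 0.8, -0.0]
width: 1.001
```

```bash
python3 g.py 561.5 166.5 180 76.4
```

```text
t 0.5667 p [309.5 407.3 194.1] F [-0.6  0.8 -0. ] w 1.001 trans [-0.5835, 0.0469, -1.0048] rot [-0.0, 0.0003, -0.0001] rows 8.366186509339647
```

Call:
{"method": "apply_moves", "body": {
  "targets": [
    {"translation": [-0.58,0.047,-1.0]},
    {"translation": [-0.58,0.047,-1.0]},
    {"translation": [-0.58,0.047,-1.0]},
    {"translation": [-0.58,0.047,-1.0]},
    {"translation": [-0.58,0.047,-1.0]}
  ]
}}

```text
validation failed for argument at $.ta...
```

```bash
python3 g.py 561.5 166.5 180 76.4
```

```text
t 0.5667 p [309.5 407.3 194.1] F [-0.6  0.8 -0. ] w 1.001 trans [-0.5835, 0.0469, -1.0048] rot [-0.0, 0.0003, -0.0001] rows 8.366186509339647
```

Call:
{"method": "apply_moves", "body": {
  "targets": [
    {"translation": [-0.57,0.047,-0.98],"rot": [0,0,0]},
    {"translation": [-0.57,0.047,-0.98],"rot": [0,0,0]},
    {"translation": [-0.57,0.047,-0.98],"rot": [0,0,0]},
    {"translation": [-0.57,0.047,-0.98],"rot": [0,0,0]},
    {"translation": [-0.57,0.047,-0.98],"rot": [0,0,0]}
  ]
}}

```text
time: 0.98
eef_pos: [459.9, 263.1, 185.5]
orientation: [[0.235, -0.0, -0.972], [0.972, 0.0, 0.235], [0.0, -1.0, 0.0]]
ft_force: [0.0, -0.1, -0.6]
width: 1.002
```

```bash
python3 g.py 561.5 166.5 180 76.4
```

```text
t 0.9833 p [459.9 263.1 185.5] F [ 0.  -0.1 -0.6] w 1.002 trans [-0.2333, 0.0183, -0.4048] rot [-0.0001, -0.0, 0.0] rows 3.363776845226854
```

```bash
python3 - <<'E'
from h import *
w,c=snap('wrist','w2.png'); import json
json.dump({k:(np.array(v).tolist()) for k,v in c.items()},open('w2.json','w'))
print('pin top pred',proj(c,[561.5,166.5,109]),'seat',proj(c,[519.3,268.2,56]))
E
```

```text
pin top pred [254.95430737 303.58145991] seat [336.67070561 227.08691826]
```

View pics/w2.png

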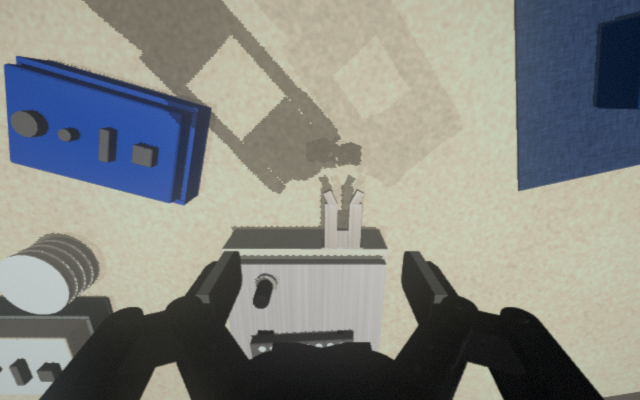

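```bash
python3 -c "
import cv2;w=cv2.imread('pics/w2.png');cv2.imwrite('pics/c3.png',cv2.resize(w[165:315,220:390],(680,600),interpolation=2))"
```

```text
(no output)
```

View pics/c3.png

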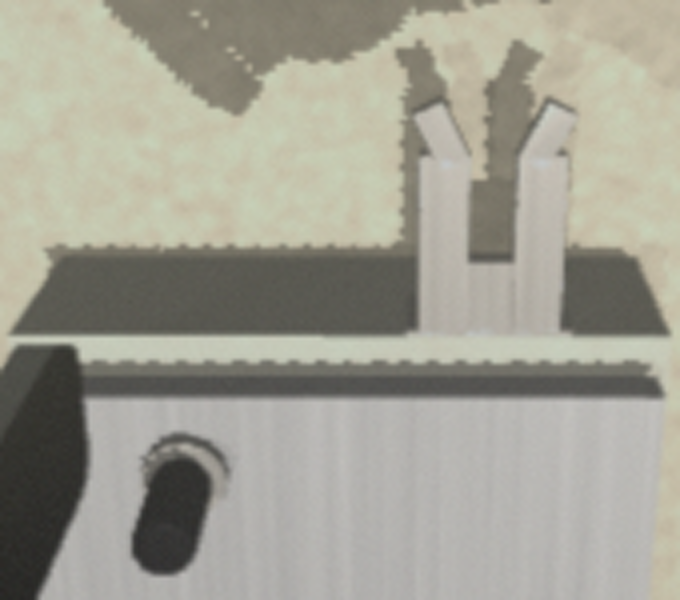

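The wrist view shows the handle top at full-picture pixel (261,301), collar centre near (267,282), slot end corners (337,230) and (349,230), and flare start at (337.5,204) and (350,204). These locate the pin and seat.

```bash
python3 - <<'E'
from h import *
import json
c=json.load(open('w2.json'))
print('top',onz(c,261.2,300.8,109),'col',onz(c,266.7,281.7,78))
q=[onz(c,u,v,56)[:2] for u,v in((337.2,230),(349,230),(337.5,204),(350,204))]
m=(q[0]+q[1])/2; n=(q[2]+q[3])/2; d=m-n; L=np.linalg.norm(d); d/=L
print(np.round(q,1).tolist(),'width',np.linalg.norm(q[0]-q[1]),'L(exp30)',L,'yaw',np.degrees(np.arctan2(d[1],d[0])),'seat',m-5.5*d)
# platform front corners
C=[onz(c,220+u/4,165+v/4,74)[:2] for u,v in ((664,395),)]; print('FL corner',C)
E
python3 g.py 561.5 166.5 180 76.4
```

```text
top [559.64105032 174.06690612 109.        ] col [558.01213411 174.74465481  78.        ]
[[523.1, 268.0], [526.4, 281.5], [491.4, 275.4], [494.7, 289.3]] width 13.889532019168373 L(exp30) 32.60832095019037 yaw -13.478786796103925 seat [519.40126478 276.01734256]
FL corner [array([569.66123999, 314.3861313 ])]
t 1.0333 p [465.4 258.  185.1] F [ 4.7 -3.8  0.1] w 1.002 trans [-0.2194, 0.0199, -0.3837] rot [0.0018, -0.0014, -0.0011] rows 3.1834805616850024
```

Call:
{"method": "apply_moves", "body": {
  "targets": [
    {"translation": [-0.22,0.1,-0.38],"rot": [0,0,0]},
    {"translation": [-0.22,0.1,-0.38],"rot": [0,0,0]},
    {"translation": [-0.22,0.1,-0.38],"rot": [0,0,0]},
    {"translation": [-0.22,0.1,-0.38],"rot": [0,0,0]},
    {"translation": [-0.22,0.1,-0.38],"rot": [0,0,0]}
  ]
}}

```text
time: 1.45
eef_pos: [555.3, 171.9, 154.2]
orientation: [[0.239, -0.002, -0.971], [0.971, -0.001, 0.239], [-0.001, -1.0, 0.002]]
ft_force: [-0.5, 0.6, 0.1]
width: 1.001
```

Call:
{"method": "apply_moves", "body": {
  "targets": [
    {"translation": [0,0,0],"rot": [0,0,0]},
    {"translation": [0,0,0],"rot": [0,0,0]},
    {"translation": [0,0,0],"rot": [0,0,0]}
  ]
}}

```text
time: 1.7
eef_pos: [553.2, 175.3, 156.2]
orientation: [[0.233, 0.0, -0.972], [0.972, 0.001, 0.233], [0.001, -1.0, -0.0]]
ft_force: [-0.9, 0.7, 0.6]
width: 1.002
```

```bash
python3 - <<'E'
from h import *
print(r.state()['eef_pos'])
w,c=snap('wrist','w3.png'); import json
json.dump({k:(np.array(v).tolist()) for k,v in c.items()},open('w3.json','w'))
cv2.imwrite('pics/c4.png',cv2.resize(w[200:400,240:440],(600,600),interpolation=2))
print(r.state()['eef_pos'],proj(c,[561.5,168,109]),proj(c,r.state()['eef_pos']))
E
```

```text
[553.2382297  175.31239311 156.24004695]
[553.38048426 175.29248843 156.36387302] [314.07906312 217.8356191 ] [320.05635454 232.36888648]
```

View pics/c4.png

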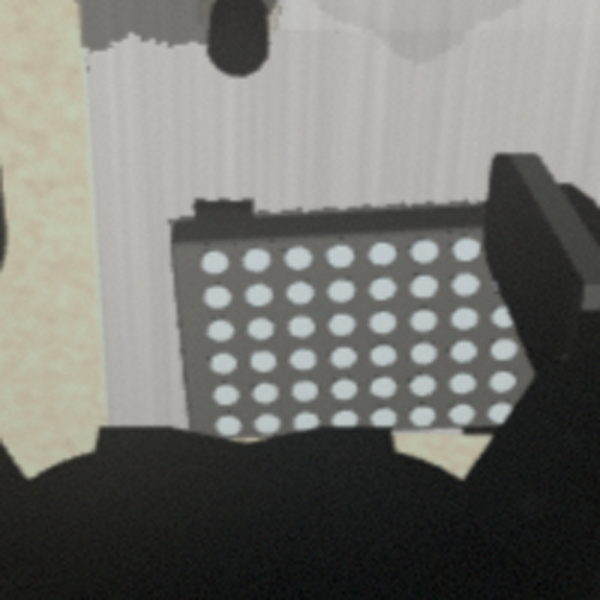

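```bash
python3 - <<'E'
from h import *
import json
c=json.load(open('w3.json'));w=cv2.imread('pics/w3.png')
m=(w[190:240,290:350].max(2)<50).astype(np.uint8)
n,l,st,cen=cv2.connectedComponentsWithStats(m)
for i in range(1,n): print(st[i])
i=1+np.argmax(st[1:,4]); ys,xs=np.where(l==i)
for y in range(ys.min(),ys.max()+1,3): k=xs[ys==y]; print(y+190,k.min()+290,k.max()+290)
print(onz(c,319.3,215.7,109))
for y in (200,210):
  pass
E
```

```text
[28  7  3  4  6]
[23  9  3  3  5]
[26  9  1  1  1]
[32  9  2  2  2]
[22 13  1  1  1]
[26 13  1  1  1]
[28 12  1  1  1]
[30 12  1  1  1]
[32 12  2  4  4]
[35 13  2  2  2]
[22 17  1  1  1]
[34 17  2  2  2]
197 319 319
200 318 318
[560.63744341 172.73456023 109.        ]
```

```bash
python3 g.py 560.5 172 84 76.5
```

```text
t 1.75 p [553.4 175.3 156.4] F [-0.1  1.1 -0.6] w 1.002 trans [-0.0053, 0.2412, -0.0255] rot [0.0002, 0.0001, 0.0002] rows 1.7455098480859943
```

Call:
{"method": "apply_moves", "body": {
  "targets": [
    {"translation": [-0.005,0.12,-0.0255],"rot": [0,0,0]},
    {"translation": [-0.005,0.2,-0.0255],"rot": [0,0,0]},
    {"translation": [-0.005,0.24,-0.0255],"rot": [0,0,0]},
    {"translation": [-0.005,0.24,-0.0255],"rot": [0,0,0]},
    {"translation": [-0.005,0.24,-0.0255],"rot": [0,0,0]}
  ]
}}

```text
time: 2.17
eef_pos: [560.8, 171.5, 83.9]
orientation: [[0.234, -0.0, -0.972], [0.972, 0.0, 0.234], [-0.0, -1.0, 0.0]]
ft_force: [-0.8, -0.0, -0.7]
width: 1.003
```

Call:
{"method": "apply_moves", "body": {
  "targets": [
    {"translation": [0,0,0],"rot": [0,0,0]},
    {"translation": [0,0,0],"rot": [0,0,0]},
    {"translation": [0,0,0],"rot": [0,0,0]},
    {"translation": [0,0,0],"rot": [0,0,0]}
  ],
  "claw": -0.4
}}

```text
time: 2.5
eef_pos: [561.8, 170.9, 84.7]
orientation: [[0.235, 0.002, -0.972], [0.972, 0.001, 0.235], [0.001, -1.0, -0.002]]
ft_force: [1.0, 0.3, -0.7]
width: 0.452
```

```bash
python3 - <<'E'
from h import *
w,c=snap('wrist','w4.png'); s=r.state(); print(s['time'],s['eef_pos'],s['ft_force'],s['width'])
cv2.imwrite('pics/c5.png',cv2.resize(w[100:300,200:440],(720,600),interpolation=2))
E
```

```text
2.55 [561.68475752 170.81393436  84.48232754] [ 0.51487419 -0.54255351  0.71988257] 0.3598502083732861
```

View pics/c5.png

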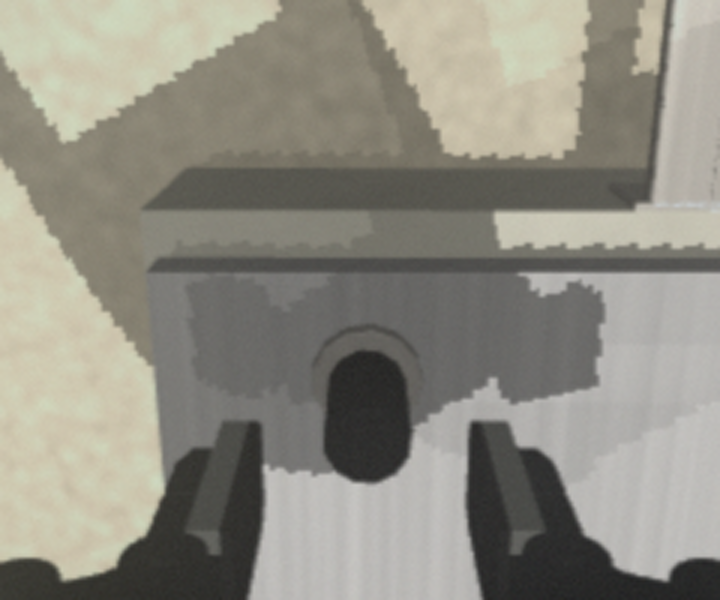

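```bash
python3 - <<'E'
from h import *
c=r.calibration('wrist'); s=r.state(); p=s['eef_pos']; R=np.array(s['orientation']); f=lambda q:((proj(c,q)-[200,100])*3).round()
print('tcp',f(p))
for dz in (0,10,19):
  for e in (-11,0,11): print('tcp up',dz,'fwd',e,f(p+[0,0,dz]-R[:,2]*e), 'pad', f(p+[0,0,dz]-R[:,2]*e+R[:,0]*15))
for z in (79,109): print('pin at 561,171',z,f([561,171,z]))
print(onz(c,200+368/3,100+440/3,109),onz(c,200+368/3,100+377/3,79))
E
```

```text
tcp [360. 396.]
tcp up 0 fwd -11 [360. 351.] pad [428. 351.]
tcp up 0 fwd 0 [360. 396.] pad [427. 396.]
tcp up 0 fwd 11 [360. 440.] pad [426. 440.]
tcp up 10 fwd -11 [360. 370.] pad [432. 370.]
tcp up 10 fwd 0 [360. 417.] pad [431. 417.]
tcp up 10 fwd 11 [360. 463.] pad [429. 463.]
tcp up 19 fwd -11 [360. 389.] pad [435. 389.]
tcp up 19 fwd 0 [360. 438.] pad [434. 438.]
tcp up 19 fwd 11 [360. 485.] pad [432. 485.]
pin at 561,171 79 [360. 383.]
pin at 561,171 109 [360. 448.]
[559.56289996 172.98081764 109.        ] [559.91688811 173.07431249  79.        ]
```

```bash
python3 - <<'E'
from h import *
import json
c=r.calibration('wrist'); s=r.state(); p=s['eef_pos']; R=np.array(s['orientation'])
for n,u,v,D in(('w3 open',405.7,251.7,139.5),('now',200+262/3,100+423/3,157.5),('now',200+262/3,100+423/3,125.5)):
    o,d=ray(c,u,v); print(n,np.round(R.T@(o+d*D-p),1))   # tool coords x,y(down),z(back)
E
python3 g.py 560 172.5 84 76.5
```

```text
w3 open [ 42.7 -48.1  12.7]
now [-18.2 -30.2   9.3]
now [-14.3 -58.9  24.3]
t 2.55 p [561.7 170.8  84.5] F [ 0.5 -0.5  0.7] w 0.36 trans [0.0041, 0.0016, 0.0068] rot [0.0004, -0.0005, 0.0002] rows 0.05831760106941981
```

Call:
{"method": "apply_moves", "body": {
  "targets": [
    {"translation": [0.004,0,0.007],"rot": [0,0,0]},
    {"translation": [0.004,0,0.007],"rot": [0,0,0]},
    {"translation": [0.004,0,0.007],"rot": [0,0,0]},
    {"translation": [0.004,0,0.007],"rot": [0,0,0]},
    {"translation": [0.004,0,0.007],"rot": [0,0,0]}
  ],
  "claw": -1
}}

```text
time: 2.97
eef_pos: [559.5, 172.3, 83.7]
orientation: [[0.235, -0.0, -0.972], [0.972, 0.0, 0.235], [0.0, -1.0, 0.0]]
ft_force: [0.0, -0.2, -0.2]
width: -0.002
```

```bash
python3 g.py 560 172.5 84 76.5
```

```text
t 2.9667 p [559.5 172.3  83.7] F [ 0.  -0.2 -0.2] w -0.002 trans [0.0009, -0.0011, -0.0013] rot [-0.0, -0.0005, 0.0] rows 0.014317995808268171
```

```bash
python3 - <<'E'
from h import *
w,c=snap('wrist','w5.png'); s,c2=snap('scene','s5.png')
cv2.imwrite('pics/c6.png',np.hstack([cv2.resize(w[100:300,220:420],(400,400),interpolation=2),cv2.resize(s[170:290,350:470],(400,400),interpolation=2)]))
E
```

```text
(no output)
```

View pics/c6.png

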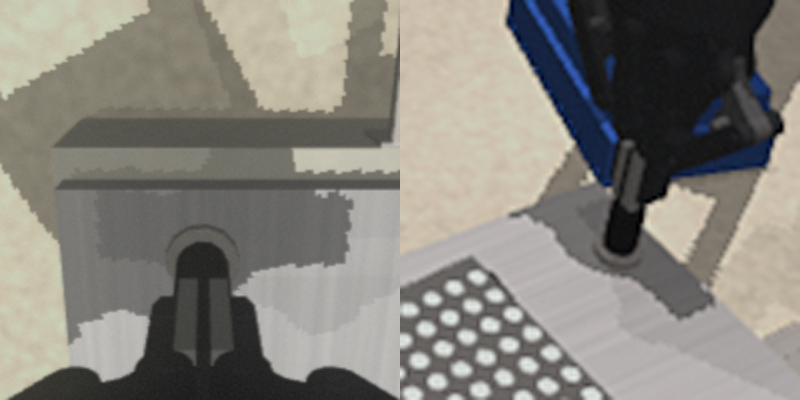

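```bash
python3 - <<'E'
from h import *
c=r.calibration('wrist'); s=r.state(); p=s['eef_pos']; R=np.array(s['orientation']); print(r.pinch_z)
for e in (-11,-8,0,11):
  for dz in (0,10,20,25,30,35): print(e,dz,((proj(c,p+[0,0,dz]-R[:,2]*e)-[220,100])*2).round())
c2=r.calibration('scene'); print('tcp in scene crop',(proj(c2,p)-[350,170])*3.333,(proj(c2,p+[0,0,25])-[350,170])*3.333,'pin',(proj(c2,[560,173,79])-[350,170])*3.333,(proj(c2,[560,173,109])-[350,170])*3.333)
E
```

```text
18.700000000000003
-11 0 [200. 234.]
-11 10 [200. 247.]
-11 20 [200. 260.]
-11 25 [200. 268.]
-11 30 [200. 276.]
-11 35 [200. 284.]
-8 0 [200. 242.]
-8 10 [200. 255.]
-8 20 [200. 270.]
-8 25 [200. 277.]
-8 30 [200. 286.]
-8 35 [200. 294.]
0 0 [200. 264.]
0 10 [200. 278.]
0 20 [200. 293.]
0 25 [200. 302.]
0 30 [200. 311.]
0 35 [200. 320.]
11 0 [200. 293.]
11 10 [200. 308.]
11 20 [200. 325.]
11 25 [200. 334.]
11 30 [200. 344.]
11 35 [200. 354.]
tcp in scene crop [225.39699538 236.79687422] [234.08177425 202.00562871] pin [224.40533373 244.17319681] [234.81261792 202.57744848]
```

Picture check: the shut fingertips sit about 27 mm above the reported TCP, just over the handle top. So they closed on air, and I need to open and go about 25 mm lower.

Call:
{"method": "apply_moves", "body": {
  "targets": [
    {"translation": [0,0,0],"rot": [0,0,0]},
    {"translation": [0,0,0],"rot": [0,0,0]},
    {"translation": [0,0,0],"rot": [0,0,0]},
    {"translation": [0,0,0],"rot": [0,0,0]}
  ],
  "claw": -0.1
}}

```text
time: 3.4
eef_pos: [559.6, 172.3, 83.7]
orientation: [[0.235, 0.0, -0.972], [0.972, 0.0, 0.235], [0.0, -1.0, -0.0]]
ft_force: [-0.2, -0.4, 0.4]
width: 0.453
```

Call:
{"method": "apply_moves", "body": {
  "targets": [
    {"translation": [0,0.02,0],"rot": [0,0,0]},
    {"translation": [0,0.04,0],"rot": [0,0,0]},
    {"translation": [0,0.06,0],"rot": [0,0,0]},
    {"translation": [0,0.08,0],"rot": [0,0,0]},
    {"translation": [0,0.08,0],"rot": [0,0,0]}
  ]
}}

```text
time: 3.82
eef_pos: [558.4, 172.0, 57.8]
orientation: [[0.235, -0.003, -0.972], [0.972, -0.001, 0.235], [-0.002, -1.0, 0.003]]
ft_force: [0.1, 0.2, -0.6]
width: 0.445
```

Call:
{"method": "apply_moves", "body": {
  "targets": [
    {"translation": [0,0,0],"rot": [0,0,0]},
    {"translation": [0,0,0],"rot": [0,0,0]},
    {"translation": [0,0,0],"rot": [0,0,0]},
    {"translation": [0,0,0],"rot": [0,0,0]},
    {"translation": [0,0,0],"rot": [0,0,0]}
  ],
  "claw": -1
}}

```text
time: 4.23
eef_pos: [559.6, 172.4, 59.9]
orientation: [[0.235, 0.0, -0.972], [0.972, 0.0, 0.235], [0.0, -1.0, -0.0]]
ft_force: [0.1, -0.3, -1.5]
width: 0.186
```

```bash
python3 g.py 560 172.5 160 76.5; python3 - <<'E'
from h import *
w,c=snap('wrist','w6.png'); s,c2=snap('scene','s6.png')
cv2.imwrite('pics/c7.png',np.hstack([cv2.resize(w[100:300,220:420],(400,400),interpolation=2),cv2.resize(s[170:290,350:470],(400,400),interpolation=2)]))
E
```

```text
t 4.2333 p [559.6 172.4  59.9] F [ 0.1 -0.3 -1.5] w 0.186 trans [0.0008, -0.3338, -0.0012] rot [0.0001, -0.0005, 0.0001] rows 2.4011422228427803
```

Call:
{"method": "apply_moves", "body": {
  "targets": [
    {"translation": [0,-0.02,0],"rot": [0,0,0]},
    {"translation": [0,-0.05,0],"rot": [0,0,0]},
    {"translation": [0,-0.1,0],"rot": [0,0,0]},
    {"translation": [0,-0.15,0],"rot": [0,0,0]},
    {"translation": [0,-0.2,0],"rot": [0,0,0]}
  ]
}}

```text
time: 4.75
eef_pos: [559.8, 172.4, 121.3]
orientation: [[0.235, 0.001, -0.972], [0.972, 0.0, 0.235], [0.001, -1.0, -0.001]]
ft_force: [-0.1, -0.4, -0.4]
width: 0.181
```

Call:
{"method": "apply_moves", "body": {
  "targets": [
    {"translation": [0,-0.03,0],"rot": [0,0,0]},
    {"translation": [0,-0.03,0],"rot": [0,0,0]},
    {"translation": [0,-0.03,0],"rot": [0,0,0]}
  ]
}}

```text
time: 5.0
eef_pos: [559.8, 172.4, 129.3]
orientation: [[0.235, 0.001, -0.972], [0.972, 0.0, 0.235], [0.001, -1.0, -0.001]]
ft_force: [-0.4, 0.1, -0.6]
width: 0.183
```

```bash
python3 g.py 485 285 130 76.5; python3 - <<'E'
from h import *
w,c=snap('wrist','w7.png'); s,c2=snap('scene','s7.png')
cv2.imwrite('pics/c8.png',np.hstack([cv2.resize(w[100:300,200:400],(400,400),interpolation=2),cv2.resize(s[130:290,340:500],(400,400),interpolation=2)]))
E
```

```text
t 5.0 p [559.8 172.4 129.3] F [-0.4  0.1 -0.6] w 0.183 trans [0.3062, -0.0024, 0.3304] rot [0.0004, -0.0005, 0.0002] rows 3.241073824769576
```

View pics/c8.png

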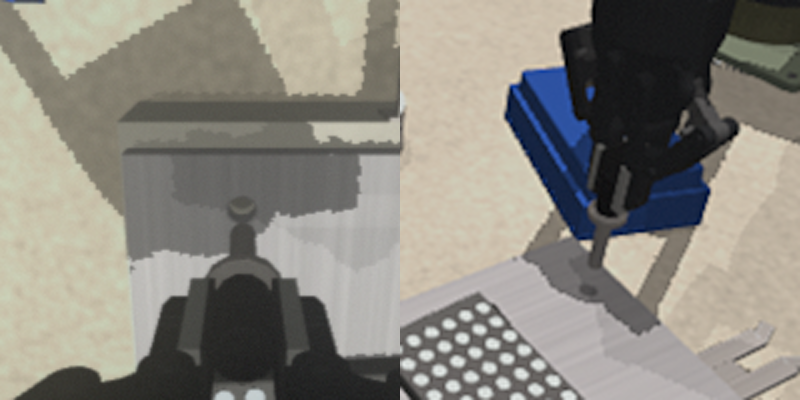

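The pin is out of the bore, upright in the jaws with its collar just under the fingertips. In the wrist crop the empty bore shows at (242,208).

```bash
python3 g.py 464 287.9 130 76.5
```

```text
t 5.1 p [558.9 172.2 127.9] F [-0.  -0.3 -0.6] w 0.182 trans [0.3006, -0.0066, 0.3982] rot [-0.0005, -0.0005, -0.0002] rows 3.589773238328334
```

Call:
{"method": "apply_moves", "body": {
  "targets": [
    {"translation": [0.1,-0.003,0.13],"rot": [0,0,0]},
    {"translation": [0.2,-0.003,0.26],"rot": [0,0,0]},
    {"translation": [0.28,-0.003,0.37],"rot": [0,0,0]},
    {"translation": [0.301,-0.003,0.396],"rot": [0,0,0]},
    {"translation": [0.301,-0.003,0.396],"rot": [0,0,0]}
  ]
}}

```text
time: 5.52
eef_pos: [461.6, 290.8, 128.6]
orientation: [[0.231, -0.004, -0.973], [0.973, 0.0, 0.231], [-0.001, -1.0, 0.004]]
ft_force: [-0.4, 0.0, -0.7]
width: 0.187
```

Call:
{"method": "apply_moves", "body": {
  "targets": [
    {"translation": [0,0.1,0],"rot": [0,0,0]},
    {"translation": [0,0.17,0],"rot": [0,0,0]},
    {"translation": [0,0.2,0],"rot": [0,0,0]},
    {"translation": [0,0.2,0],"rot": [0,0,0]},
    {"translation": [0,0.2,0],"rot": [0,0,0]}
  ]
}}

```text
time: 5.93
eef_pos: [465.6, 287.6, 69.3]
orientation: [[0.236, -0.001, -0.972], [0.972, -0.001, 0.236], [-0.001, -1.0, 0.001]]
ft_force: [0.1, -0.4, 0.6]
width: 0.181
```

```bash
python3 g.py 463.9 287.9 47 76.45; python3 - <<'E'
from h import *
w,c=snap('wrist','w8.png'); s,c2=snap('scene','s8.png')
cv2.imwrite('pics/c9.png',np.hstack([cv2.resize(w[120:320,220:420],(400,400),interpolation=2),cv2.resize(s[200:340,400:540],(400,400),interpolation=2)]))
E
python3 g.py 463.9 287.9 47 76.45
```

```text
t 5.9333 p [465.6 287.6  69.3] F [ 0.1 -0.4  0.6] w 0.181 trans [-0.0005, 0.0743, 0.0058] rot [-0.0002, -0.0004, -0.0002] rows 0.5362358754713705
t 6.0333 p [466.4 288.3  70.6] F [-0.8  0.6  0.5] w 0.185 trans [-0.0033, 0.0787, 0.0081] rot [0.0005, -0.0004, 0.0005] rows 0.5696204732620069
```

View pics/c9.png

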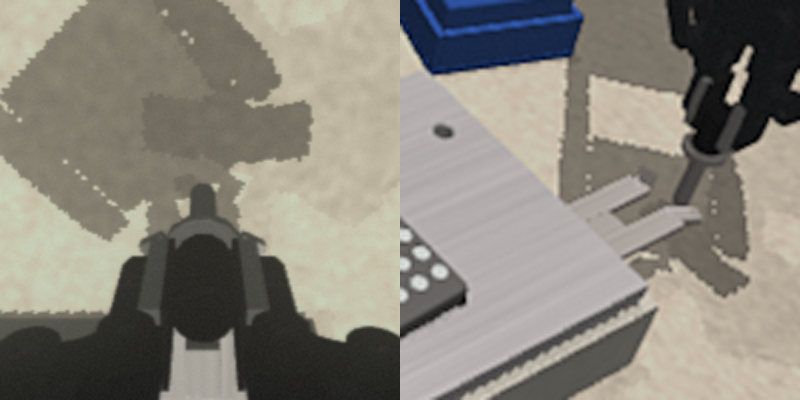

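The pin hangs upright just off the bracket mouth. The bracket's mid line is at crop x about 206 and the pin at 203, so they are aligned to about a millimetre. I'll measure that numerically before lowering.

```bash
python3 - <<'E'
from h import *
w=cv2.imread('pics/w8.png').astype(int); c=r.calibration('wrist'); s=r.state(); p=s['eef_pos']; R=np.array(s['orientation'])
for v in (288,290,294,298,302,306,310,314):
    k=np.where(w[v,285:360].min(1)>110)[0]+285
    if len(k)<4: print(v,'none'); continue
    g=[R.T@(onz(c,u,v,56)-p) for u in (k.min()-.5,k.max()+.5)]
    print(v,k.min(),k.max(),'x mid',round((g[0][0]+g[1][0])/2,2),'z',round(g[0][2],1),'wid',round(g[1][0]-g[0][0],1),'gaps',[int(a) for a in k[1:][np.diff(k)>1]])
# pin collar/shank centre in tool x from picture
for v in (215,217,219,222,226):
    print(v,''.join('%4d'%x for x in w[v,305:338].mean(1)))
E
```

```text
288 307 336 x mid 0.97 z -55.6 wid 23.6 gaps [332]
290 307 336 x mid 0.97 z -57.4 wid 23.6 gaps [330]
294 307 336 x mid 0.97 z -61.2 wid 23.7 gaps [330]
298 306 336 x mid 0.57 z -65.0 wid 24.7 gaps []
302 306 337 x mid 0.97 z -68.9 wid 25.6 gaps []
306 306 337 x mid 0.98 z -72.8 wid 25.8 gaps []
310 305 337 x mid 0.57 z -76.7 wid 26.7 gaps []
314 305 338 x mid 0.98 z -80.7 wid 27.7 gaps []
215  123 121 117 110 111 110 109 110 111 105  91  72  70  69  70  71  69  71  69  72  69  96 139 156 123 116 118 119 120 120 120 120 118
217  125 125 125 125 122 120 112 113 112 102  79  72  69  69  73  72  71  69  70  71  72  71  89 116 118 118 120 118 118 118 118 120 126
219  125 123 130 140 140 139 136 143 167 151  94  72  71  68  70  69  72  73  71  71  71  71  88 116 119 121 121 121 119 118 117 125 154
222  125 122 123 144 180 179 176 172 171 152  93  70  71  71  71  70  70  70  72  70  70  70  83 110 121 124 124 118 118 120 119 122 131
226  117 118 116 114 133 167 172 174 171 147  84  71  69  72  72  71  69  68  69  70  70  70  77  97 116 120 119 120 118 118 120 121 122
```

Call:
{"method": "apply_moves", "body": {
  "targets": [
    {"translation": [0,0.03,0],"rot": [0,0,0]},
    {"translation": [0,0.055,0],"rot": [0,0,0]},
    {"translation": [0,0.077,0],"rot": [0,0,0]},
    {"translation": [0,0.077,0],"rot": [0,0,0]},
    {"translation": [0,0.077,0],"rot": [0,0,0]}
  ]
}}

```text
time: 6.45
eef_pos: [464.9, 287.8, 45.9]
orientation: [[0.235, -0.001, -0.972], [0.972, -0.001, 0.235], [-0.001, -1.0, 0.001]]
ft_force: [-0.0, 0.3, -0.8]
width: 0.188
```

Call:
{"method": "apply_moves", "body": {
  "targets": [
    {"translation": [0,0,0],"rot": [0,0,0]},
    {"translation": [0,0,0],"rot": [0,0,0]},
    {"translation": [0,0,0],"rot": [0,0,0]}
  ]
}}

```text
time: 6.7
eef_pos: [465.6, 288.2, 46.8]
orientation: [[0.235, 0.001, -0.972], [0.972, 0.0, 0.235], [0.001, -1.0, -0.001]]
ft_force: [0.2, 0.3, -0.8]
width: 0.184
```

```bash
python3 g.py 517.4 275.1 46.5 76.45
```

```text
t 6.7 p [465.6 288.2  46.8] F [ 0.2  0.3 -0.8] w 0.184 trans [-0.0018, 0.0012, -0.1782] rot [0.0002, -0.0002, 0.0002] rows 1.28229039646463
```

Call:
{"method": "apply_moves", "body": {
  "targets": [
    {"translation": [-0.001,0,-0.03],"rot": [0,0,0]},
    {"translation": [-0.001,0,-0.06],"rot": [0,0,0]},
    {"translation": [-0.001,0,-0.08],"rot": [0,0,0]},
    {"translation": [-0.001,0,-0.1],"rot": [0,0,0]},
    {"translation": [-0.001,0,-0.12],"rot": [0,0,0]}
  ]
}}

```text
time: 7.12
eef_pos: [501.2, 279.0, 46.5]
orientation: [[0.236, 0.0, -0.972], [0.972, 0.0, 0.236], [0.0, -1.0, -0.0]]
ft_force: [0.3, 0.0, 0.0]
width: 0.182
```

Call:
{"method": "apply_moves", "body": {
  "targets": [
    {"translation": [0,0,-0.01],"rot": [0,0,0]},
    {"translation": [0,0,-0.02],"rot": [0,0,0]},
    {"translation": [0,0,-0.03],"rot": [0,0,0]},
    {"translation": [0,0,-0.04],"rot": [0,0,0]},
    {"translation": [0,0,-0.045],"rot": [0,0,0]}
  ]
}}

```text
time: 7.53
eef_pos: [513.7, 276.1, 46.5]
orientation: [[0.235, 0.0, -0.972], [0.972, 0.0, 0.235], [0.0, -1.0, -0.0]]
ft_force: [0.6, 0.5, -0.6]
width: 0.186
```

```bash
python3 g.py 517.4 275.1 46.5 76.45
```

```text
t 7.5333 p [513.7 276.1  46.5] F [ 0.6  0.5 -0.6] w 0.186 trans [-0.0003, 0.0, -0.0129] rot [0.0, -0.0003, 0.0001] rows 0.09252908879062631
```

Call:
{"method": "apply_moves", "body": {
  "targets": [
    {"translation": [0,0,-0.004],"rot": [0,0,0]},
    {"translation": [0,0,-0.008],"rot": [0,0,0]},
    {"translation": [0,0,-0.01],"rot": [0,0,0]},
    {"translation": [0,0,-0.01],"rot": [0,0,0]}
  ]
}}

```text
time: 7.87
eef_pos: [516.3, 275.4, 46.5]
orientation: [[0.235, 0.0, -0.972], [0.972, 0.0, 0.235], [0.0, -1.0, -0.0]]
ft_force: [0.5, 0.6, 0.4]
width: 0.184
```

Call:
{"method": "apply_moves", "body": {
  "targets": [
    {"translation": [0,0,-0.003],"rot": [0,0,0]},
    {"translation": [0,0,-0.003],"rot": [0,0,0]},
    {"translation": [0,0,-0.003],"rot": [0,0,0]}
  ]
}}

```text
time: 8.12
eef_pos: [517.1, 275.2, 46.5]
orientation: [[0.235, 0.0, -0.972], [0.972, 0.0, 0.235], [0.0, -1.0, -0.0]]
ft_force: [-0.2, 0.1, 0.0]
width: 0.189
```

Call:
{"method": "apply_moves", "body": {
  "targets": [
    {"translation": [0,0,-0.003],"rot": [0,0,0]},
    {"translation": [0,0,-0.003],"rot": [0,0,0]},
    {"translation": [0,0,-0.003],"rot": [0,0,0]}
  ]
}}

```text
time: 8.37
eef_pos: [518.1, 275.0, 46.5]
orientation: [[0.235, 0.0, -0.972], [0.972, 0.0, 0.235], [0.0, -1.0, -0.0]]
ft_force: [-0.2, -0.2, -0.4]
width: 0.183
```

Call:
{"method": "apply_moves", "body": {
  "targets": [
    {"translation": [0,0,-0.003],"rot": [0,0,0]},
    {"translation": [0,0,-0.003],"rot": [0,0,0]},
    {"translation": [0,0,-0.003],"rot": [0,0,0]}
  ]
}}

```text
time: 8.62
eef_pos: [518.5, 274.8, 46.5]
orientation: [[0.235, -0.001, -0.972], [0.972, 0.0, 0.235], [-0.0, -1.0, 0.001]]
ft_force: [-1.3, 0.9, 0.5]
width: 0.182
```

Call:
{"method": "apply_moves", "body": {
  "targets": [
    {"translation": [0,0,-0.003],"rot": [0,0,0]},
    {"translation": [0,0,-0.003],"rot": [0,0,0]},
    {"translation": [0,0,-0.003],"rot": [0,0,0]}
  ]
}}

```text
time: 8.87
eef_pos: [518.9, 274.7, 46.5]
orientation: [[0.235, -0.002, -0.972], [0.972, 0.0, 0.235], [-0.0, -1.0, 0.002]]
ft_force: [-4.0, 1.7, 2.2]
width: 0.185
```

Call:
{"method": "apply_moves", "body": {
  "targets": [
    {"translation": [0,0,0.003],"rot": [0,0,0]},
    {"translation": [0,0.005,0.003],"rot": [0,0,0]},
    {"translation": [0,0.01,0.003],"rot": [0,0,0]},
    {"translation": [0,0.01,0.003],"rot": [0,0,0]}
  ]
}}

```text
time: 9.2
eef_pos: [518.7, 274.7, 43.1]
orientation: [[0.235, -0.0, -0.972], [0.972, -0.0, 0.235], [-0.0, -1.0, 0.0]]
ft_force: [-2.9, 1.1, 0.4]
width: 0.181
```

Call:
{"method": "apply_moves", "body": {
  "targets": [
    {"translation": [0,0.003,0],"rot": [0,0,0]},
    {"translation": [0,0.003,0],"rot": [0,0,0]},
    {"translation": [0,0.003,0],"rot": [0,0,0]}
  ]
}}

```text
time: 9.45
eef_pos: [518.7, 274.7, 42.3]
orientation: [[0.235, -0.001, -0.972], [0.972, -0.0, 0.235], [-0.0, -1.0, 0.001]]
ft_force: [-2.6, 1.3, 0.0]
width: 0.188
```

Call:
{"method": "apply_moves", "body": {
  "targets": [
    {"translation": [0,0.003,0],"rot": [0,0,0]},
    {"translation": [0,0.003,0],"rot": [0,0,0]},
    {"translation": [0,0.003,0],"rot": [0,0,0]}
  ]
}}

```text
time: 9.7
eef_pos: [518.7, 274.8, 41.8]
orientation: [[0.235, -0.0, -0.972], [0.972, -0.0, 0.235], [-0.0, -1.0, 0.0]]
ft_force: [-4.9, 0.5, 2.4]
width: 0.183
```

Call:
{"method": "apply_moves", "body": {
  "targets": [
    {"translation": [0,0.0015,0.001],"rot": [0,0,0]},
    {"translation": [0,0.0015,0.001],"rot": [0,0,0]},
    {"translation": [0,0.0015,0.001],"rot": [0,0,0]}
  ]
}}

```text
time: 9.95
eef_pos: [518.7, 274.7, 41.7]
orientation: [[0.235, 0.0, -0.972], [0.972, -0.0, 0.235], [0.0, -1.0, -0.0]]
ft_force: [-5.8, -0.1, 3.9]
width: 0.182
```

Call:
{"method": "apply_moves", "body": {
  "targets": [
    {"translation": [0,0,0],"rot": [0,0,0]},
    {"translation": [0,0,0],"rot": [0,0,0]},
    {"translation": [0,0,0],"rot": [0,0,0]},
    {"translation": [0,0,0],"rot": [0,0,0]},
    {"translation": [0,0,0],"rot": [0,0,0]}
  ],
  "claw": 0.2
}}

```text
time: 10.37
eef_pos: [519.1, 274.8, 41.2]
orientation: [[0.235, 0.001, -0.972], [0.972, 0.0, 0.235], [0.0, -1.0, -0.001]]
ft_force: [0.2, 0.1, -0.4]
width: 0.6
```

Call:
{"method": "apply_moves", "body": {
  "targets": [
    {"translation": [0,-0.1,0],"rot": [0,0,0]},
    {"translation": [0,-0.22,0],"rot": [0,0,0]},
    {"translation": [0,-0.34,0],"rot": [0,0,0]},
    {"translation": [0,-0.44,0],"rot": [0,0,0]},
    {"translation": [0,-0.44,0],"rot": [0,0,0]}
  ]
}}

```text
time: 10.78
eef_pos: [522.5, 276.6, 180.4]
orientation: [[0.235, 0.013, -0.972], [0.972, 0.006, 0.235], [0.009, -1.0, -0.011]]
ft_force: [0.9, 0.4, 0.4]
width: 0.599
```

```bash
python3 - <<'E'
from h import *
print(r.state()['time'],r.state()['ft_force'])
w,c=snap('wrist','w9.png'); s,c2=snap('scene','s9.png')
S=cv2.resize(s[220:320,430:530],(400,400),interpolation=2)
def d(p,col):
    q=((proj(c2,p)-[430,220])*4).astype(int); cv2.circle(S,tuple(int(a) for a in q),3,col,-1)
cv2.imwrite('pics/c10.png',np.hstack([cv2.resize(w[120:320,220:420],(400,400),interpolation=2),S]))
print('collar pred wrist crop',(proj(c,[518,275,61])-[220,120])*2,(proj(c,[518,275,91])-[220,120])*2)
E
```

```text
10.7833 [0.87565191 0.40507985 0.35214156]
collar pred wrist crop [194.00003153 116.72020518] [193.68859743 133.5101085 ]
```

View pics/c10.png

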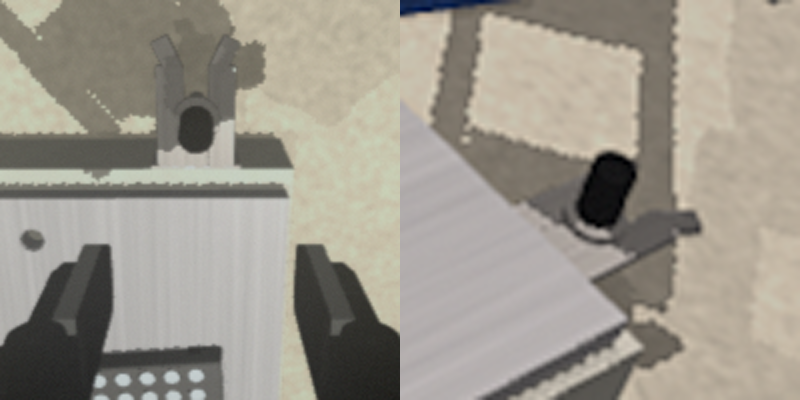

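The last picture shows the pin released: upright, collar on the bracket, shank at the closed end of the notch, bore empty, microplate in place. Next is the keypad, which I'll locate numerically with the wrist camera.

```bash
python3 g.py 555 -185 200 76.4
```

```text
t 10.8833 p [519.4 275.1 174.6] F [-0.9 -0.1 -0.7] w 0.604 trans [-1.4626, -0.0866, -0.4763] rot [0.0009, 0.0, 0.0007] rows 11.083619481547307
```

Call:
{"method": "apply_moves", "body": {
  "targets": [
    {"translation": [-0.9,-0.086,-0.293],"rot": [0,0,0]},
    {"translation": [-0.9,-0.086,-0.293],"rot": [0,0,0]},
    {"translation": [-0.9,-0.086,-0.293],"rot": [0,0,0]},
    {"translation": [-0.9,-0.086,-0.293],"rot": [0,0,0]},
    {"translation": [-0.9,-0.086,-0.293],"rot": [0,0,0]}
  ],
  "claw": -1
}}

```text
time: 11.3
eef_pos: [533.4, 66.1, 190.2]
orientation: [[0.234, -0.003, -0.972], [0.972, -0.0, 0.234], [-0.001, -1.0, 0.003]]
ft_force: [0.1, 0.7, -0.3]
width: 0.002
```

```bash
python3 g.py 555 -185 200 76.4
```

```text
t 11.3 p [533.4  66.1 190.2] F [ 0.1  0.7 -0.3] w 0.002 trans [-0.7968, -0.0324, -0.2661] rot [-0.001, 0.0002, -0.0004] rows 6.048146996230586
```

Call:
{"method": "apply_moves", "body": {
  "targets": [
    {"translation": [-0.8,-0.032,-0.266],"rot": [0,0,0]},
    {"translation": [-0.8,-0.032,-0.266],"rot": [0,0,0]},
    {"translation": [-0.8,-0.032,-0.266],"rot": [0,0,0]},
    {"translation": [-0.8,-0.032,-0.266],"rot": [0,0,0]},
    {"translation": [-0.8,-0.032,-0.266],"rot": [0,0,0]}
  ]
}}

```text
time: 11.72
eef_pos: [550.9, -141.3, 198.0]
orientation: [[0.235, -0.003, -0.972], [0.972, 0.001, 0.235], [0.0, -1.0, 0.004]]
ft_force: [1.5, -0.4, -0.4]
width: -0.001
```

```bash
python3 g.py 555 -185 200 76.4
```

```text
t 11.7167 p [ 550.9 -141.3  198. ] F [ 1.5 -0.4 -0.4] w -0.001 trans [-0.1382, -0.0068, -0.0476] rot [-0.0011, -0.0, 0.0001] rows 1.0525877802443706
```

Call:
{"method": "apply_moves", "body": {
  "targets": [
    {"translation": [-0.12,-0.007,-0.04],"rot": [0,0,0]},
    {"translation": [-0.14,-0.007,-0.048],"rot": [0,0,0]},
    {"translation": [-0.14,-0.007,-0.048],"rot": [0,0,0]},
    {"translation": [-0.14,-0.007,-0.048],"rot": [0,0,0]},
    {"translation": [-0.14,-0.007,-0.048],"rot": [0,0,0]}
  ]
}}

```text
time: 12.13
eef_pos: [555.6, -182.1, 201.0]
orientation: [[0.234, -0.002, -0.972], [0.972, 0.002, 0.234], [0.001, -1.0, 0.002]]
ft_force: [0.5, -0.9, 0.4]
width: -0.002
```

```bash
cat > k.py <<'E'
from h import *
w,c=snap('wrist','w10.png'); s=r.state(); print(s['eef_pos'],proj(c,s['eef_pos']))
P=[[624,-144],[614.5,-180],[606,-217],[597,-254]]
print('pred',[proj(c,p+[80]).round().tolist() for p in P])
g=w.max(2); sat=w.max(2).astype(int)-w.min(2)
m=((g<115)&(g>35)&(sat<30)).astype(np.uint8)
n,l,st,cen=cv2.connectedComponentsWithStats(m,connectivity=4)
for i in range(1,n):
    if 60<st[i,4]<3000: print(st[i].tolist(),cen[i].round(1),onz(c,*cen[i],80)[:2].round(1))
E
python3 k.py
```

```text
[ 555.77576157 -181.92134129  201.35560915] [320.42025764 232.52663629]
pred [[367.0, 231.0], [334.0, 231.0], [301.0, 231.0], [268.0, 231.0]]
[273, 0, 14, 11, 72] [280.5   5.2] [ 387.1 -178.1]
[291, 0, 10, 18, 69] [296.    8.4] [ 392.7 -165.3]
[447, 0, 111, 31, 1297] [506.9  12.5] [440.1  18.6]
[524, 0, 47, 12, 280] [548.8   3.9] [442.1  55.1]
[15, 14, 38, 31, 877] [33.3 29.4] [ 352.5 -403. ]
[107, 33, 18, 39, 570] [114.9  52.4] [ 387.3 -339.3]
[65, 34, 21, 15, 233] [74.6 41.3] [ 370.1 -371.2]
[142, 51, 26, 26, 496] [154.1  63.9] [ 404.9 -307.6]
[555, 81, 66, 178, 2621] [587.  164.3] [601.8  96.9]
[321, 146, 13, 12, 75] [325.7 152.5] [ 524.9 -169. ]
[594, 175, 46, 83, 1701] [621.9 220.6] [678.5 139.1]
[255, 219, 23, 24, 405] [265.6 230.6] [ 595.9 -256.4]
[356, 222, 18, 19, 306] [364.3 231. ] [ 623.  -146.6]
[294, 225, 11, 13, 111] [298.6 230.8] [ 605.  -219.7]
[155, 252, 23, 19, 305] [166.1 261.2] [ 606.5 -383. ]
[128, 254, 20, 27, 309] [137.6 267.1] [ 606.  -419.5]
[103, 268, 14, 12, 109] [109.6 273.1] [ 605.8 -456. ]
[70, 269, 26, 20, 388] [ 82.2 278.5] [ 604.9 -491.8]
[314, 314, 15, 34, 104] [321.2 330.8] [ 750.9 -228.2]
[469, 376, 20, 24, 297] [479.  388.9] [905.1 -33.8]
```

```bash
python3 g.py 615 -183 75 76.3
```

```text
t 12.1833 p [ 555.8 -181.9  201.4] F [-0.5 -0.7 -0.5] w 0.002 trans [0.0423, 0.4209, -0.1935] rot [-0.0005, 0.0011, 0.0002] rows 3.346540944497004
```

Call:
{"method": "apply_moves", "body": {
  "targets": [
    {"translation": [0.042,0.04,-0.12],"rot": [0,0,0]},
    {"translation": [0.042,0.15,-0.194],"rot": [0,0,0]},
    {"translation": [0.042,0.27,-0.194],"rot": [0,0,0]},
    {"translation": [0.042,0.37,-0.194],"rot": [0,0,0]},
    {"translation": [0.042,0.42,-0.194],"rot": [0,0,0]}
  ]
}}

```text
time: 12.6
eef_pos: [613.4, -182.2, 71.5]
orientation: [[0.232, -0.007, -0.973], [0.973, 0.003, 0.232], [0.001, -1.0, 0.008]]
ft_force: [-0.3, 0.2, -0.7]
width: 0.003
```

Call:
{"method": "apply_moves", "body": {
  "targets": [
    {"translation": [0,0,0],"rot": [0,0,0]},
    {"translation": [0,0,0],"rot": [0,0,0]},
    {"translation": [0,0,0],"rot": [0,0,0]}
  ]
}}

```text
time: 12.85
eef_pos: [616.9, -184.5, 77.8]
orientation: [[0.234, 0.003, -0.972], [0.972, -0.001, 0.234], [-0.0, -1.0, -0.003]]
ft_force: [0.2, 0.5, 1.0]
width: -0.001
```

```bash
sed -i s/w10/w11/ k.py; python3 k.py; python3 g.py 615 -183 66 76.3; python3 - <<'E'
import cv2
w=cv2.imread('pics/w11.png')
for v in range(150,300,8): print(v,''.join('%4d'%x for x in w[v,270:372:4].mean(1)))
E
```

```text
[ 617.06878119 -184.81120209   78.21594926] [319.65187532 232.75741212]
pred [[382.0, 230.0], [326.0, 229.0], [268.0, 230.0], [211.0, 229.0]]
[604, 137, 36, 122, 2273] [627.1 211.6] [648.   12.3]
[186, 209, 45, 41, 1402] [207.5 229.1] [ 596.3 -256. ]
[362, 214, 34, 34, 1065] [378.2 230.1] [ 623.4 -146.5]
[254, 218, 22, 25, 421] [264.5 229.9] [ 605.7 -219.6]
[29, 263, 46, 32, 882] [ 51.5 279.3] [ 607.2 -377.1]
[0, 266, 31, 44, 869] [ 11.4 289.8] [ 608.5 -409.8]
[314, 311, 16, 38, 156] [321.4 327.6] [ 693.5 -201.9]
[469, 377, 20, 23, 351] [478.7 388.2] [785.3 -90.1]
t 12.9 p [ 617.1 -184.8   78.2] F [ 0.3 -0.4 -0.1] w 0.002 trans [0.0043, 0.0407, 0.0083] rot [0.0012, 0.0009, -0.0] rows 0.3002774673639474
150   90  93  93  91  94  94  92  96  93  91  93  93  91  93  94  94  93  94  92  94  95  94  94  96  96  94
158  143 141 144 143 141 142 142 143 140 141 142 144 141 143 142 142 124 128 127 129 128 126 128 127 127 128
166  141 141 142 143 141 140 142 142 143 141 143 142 142 145 143 138 126 125 125 126 127 127 130 127 129 159
174  142 143 141 143 143 142 143 141 141 141 142 141 142 142 
[... 982 characters left out ...]
71  69 107 121 125 124 125 125 129 201  78 100
254  204 158 142 141 139 141 138  46  47  46  70  70  58  44  70  71  64  41  45  50 127 127 201 203 203 203
262  206 206 206 205 206 205 131  48  45  46  71  68  49  40  69  68  69  40  45  45 200 206 206 207 207 206
270  206 206 206 206 205 206  48  43  44  51  70  69  48  39  66  69  69  41  42  41 134 206 206 205 207 207
278  207 206 205 206 206 172  44  43  44  41  42  67  52  42  87  41  36  39  40  44  47 203 205 207 205 205
286  197 200 198 194  75  44  42  43  44  41  40  36  40  39  36  37  40  38  42  41  38  42 161 203 202 202
294   46  45  43  44  41  42  42  39  36  37  35  35  37  40  34  34  34  32  38  39  39  36  39  40  40  41
```

Call:
{"method": "apply_moves", "body": {
  "targets": [
    {"translation": [0,0.02,0.006],"rot": [0,0,0]},
    {"translation": [0,0.04,0.006],"rot": [0,0,0]},
    {"translation": [0,0.04,0.006],"rot": [0,0,0]},
    {"translation": [0,0.04,0.006],"rot": [0,0,0]}
  ]
}}

```text
time: 13.23
eef_pos: [613.6, -184.7, 63.9]
orientation: [[0.235, -0.001, -0.972], [0.972, 0.0, 0.235], [0.0, -1.0, 0.001]]
ft_force: [-0.6, -0.4, -0.1]
width: 0.002
```

Call:
{"method": "apply_moves", "body": {
  "targets": [
    {"translation": [0,0.01,0],"rot": [0,0,0]},
    {"translation": [0,0.01,0],"rot": [0,0,0]},
    {"translation": [0,0.01,0],"rot": [0,0,0]}
  ]
}}

```text
time: 13.48
eef_pos: [613.9, -184.7, 60.9]
orientation: [[0.235, -0.0, -0.972], [0.972, 0.0, 0.235], [0.0, -1.0, 0.0]]
ft_force: [0.7, 0.6, 0.3]
width: -0.001
```

Call:
{"method": "apply_moves", "body": {
  "targets": [
    {"translation": [0,0.007,0],"rot": [0,0,0]},
    {"translation": [0,0.007,0],"rot": [0,0,0]},
    {"translation": [0,0.007,0],"rot": [0,0,0]}
  ]
}}

```text
time: 13.73
eef_pos: [613.9, -184.7, 58.8]
orientation: [[0.235, -0.0, -0.972], [0.972, 0.0, 0.235], [0.0, -1.0, 0.0]]
ft_force: [-0.2, -0.1, -0.7]
width: -0.001
```

Call:
{"method": "apply_moves", "body": {
  "targets": [
    {"translation": [0,0.007,0],"rot": [0,0,0]},
    {"translation": [0,0.007,0],"rot": [0,0,0]},
    {"translation": [0,0.007,0],"rot": [0,0,0]}
  ]
}}

```text
time: 13.98
eef_pos: [613.8, -184.6, 56.7]
orientation: [[0.235, -0.0, -0.972], [0.972, 0.0, 0.235], [0.0, -1.0, 0.0]]
ft_force: [-0.8, 1.2, -0.2]
width: -0.0
```

Call:
{"method": "apply_moves", "body": {
  "targets": [
    {"translation": [0.001,0.007,0],"rot": [0,0,0]},
    {"translation": [0.001,0.007,0],"rot": [0,0,0]},
    {"translation": [0.001,0.007,0],"rot": [0,0,0]}
  ]
}}

```text
time: 14.23
eef_pos: [614.3, -184.6, 55.1]
orientation: [[0.235, 0.001, -0.972], [0.972, -0.0, 0.235], [-0.0, -1.0, -0.001]]
ft_force: [-0.1, 0.4, 2.4]
width: 0.001
```

Call:
{"method": "apply_moves", "body": {
  "targets": [
    {"translation": [0,0.007,0],"rot": [0,0,0]},
    {"translation": [0,0.007,0],"rot": [0,0,0]},
    {"translation": [0,0.007,0],"rot": [0,0,0]}
  ]
}}

```text
time: 14.48
eef_pos: [614.3, -184.6, 52.9]
orientation: [[0.235, 0.001, -0.972], [0.972, -0.0, 0.235], [-0.0, -1.0, -0.001]]
ft_force: [-0.1, -1.3, 3.3]
width: 0.0
```

Call:
{"method": "apply_moves", "body": {
  "targets": [
    {"translation": [0,0.007,0],"rot": [0,0,0]},
    {"translation": [0,0.007,0],"rot": [0,0,0]},
    {"translation": [0,0.007,0],"rot": [0,0,0]}
  ]
}}

```text
time: 14.73
eef_pos: [614.3, -184.6, 50.8]
orientation: [[0.235, 0.001, -0.972], [0.972, -0.0, 0.235], [-0.0, -1.0, -0.001]]
ft_force: [0.6, -1.7, 4.4]
width: 0.001
```

Call:
{"method": "apply_moves", "body": {
  "targets": [
    {"translation": [0,0.007,0],"rot": [0,0,0]},
    {"translation": [0,0.007,0],"rot": [0,0,0]},
    {"translation": [0,0.007,0],"rot": [0,0,0]}
  ]
}}

```text
time: 14.98
eef_pos: [614.3, -184.6, 48.9]
orientation: [[0.235, 0.001, -0.972], [0.972, -0.0, 0.235], [-0.0, -1.0, -0.001]]
ft_force: [-0.4, -1.5, 5.4]
width: -0.001
```

Call:
{"method": "apply_moves", "body": {
  "targets": [
    {"translation": [0,0.002,0],"rot": [0,0,0]},
    {"translation": [0,0.002,0],"rot": [0,0,0]},
    {"translation": [0,0.002,0],"rot": [0,0,0]}
  ]
}}

```text
time: 15.23
eef_pos: [614.3, -184.6, 48.4]
orientation: [[0.235, 0.001, -0.972], [0.972, -0.0, 0.235], [-0.0, -1.0, -0.001]]
ft_force: [-0.5, -1.2, 6.0]
width: 0.001
```

Call:
{"method": "apply_moves", "body": {
  "targets": [
    {"translation": [0,-0.03,0],"rot": [0,0,0]},
    {"translation": [0,-0.09,0],"rot": [0,0,0]},
    {"translation": [0,-0.09,0],"rot": [0,0,0]}
  ]
}}

```text
time: 15.48
eef_pos: [615.5, -184.5, 77.5]
orientation: [[0.235, 0.004, -0.972], [0.972, -0.001, 0.235], [0.0, -1.0, -0.004]]
ft_force: [1.0, -0.5, 0.6]
width: -0.006
```

Call:
{"method": "apply_moves", "body": {
  "targets": [
    {"translation": [0.07,0,0],"rot": [0,0,0]},
    {"translation": [0.129,0,0],"rot": [0,0,0]},
    {"translation": [0.129,0,0],"rot": [0,0,0]},
    {"translation": [0.129,0,0],"rot": [0,0,0]},
    {"translation": [0.129,0,0],"rot": [0,0,0]}
  ]
}}

```text
time: 15.9
eef_pos: [622.6, -146.9, 74.2]
orientation: [[0.235, -0.001, -0.972], [0.972, 0.0, 0.235], [-0.0, -1.0, 0.001]]
ft_force: [0.2, 0.4, -0.0]
width: 0.004
```

```bash
python3 g.py 623.5 -147 57 76.3
```

```text
t 15.9 p [ 622.6 -146.9   74.2] F [ 0.2  0.4 -0. ] w 0.004 trans [0.0004, 0.0573, -0.0031] rot [-0.0004, 0.0007, -0.0001] rows 0.41279189967035684
```

Same height as the bar key, so I press to a TCP height of about 48.5.

Call:
{"method": "apply_moves", "body": {
  "targets": [
    {"translation": [0,0.03,-0.002],"rot": [0,0,0]},
    {"translation": [0,0.055,-0.002],"rot": [0,0,0]},
    {"translation": [0,0.06,-0.002],"rot": [0,0,0]},
    {"translation": [0,0.06,-0.002],"rot": [0,0,0]}
  ]
}}

```text
time: 16.23
eef_pos: [622.7, -147.3, 55.7]
orientation: [[0.236, -0.003, -0.972], [0.972, 0.0, 0.236], [-0.0, -1.0, 0.003]]
ft_force: [-1.6, -0.2, 2.7]
width: 0.004
```

Call:
{"method": "apply_moves", "body": {
  "targets": [
    {"translation": [0,0.005,0],"rot": [0,0,0]},
    {"translation": [0,0.01,0],"rot": [0,0,0]},
    {"translation": [0,0.013,0],"rot": [0,0,0]},
    {"translation": [0,0.013,0],"rot": [0,0,0]}
  ]
}}

```text
time: 16.57
eef_pos: [623.4, -147.3, 53.1]
orientation: [[0.235, -0.0, -0.972], [0.972, -0.0, 0.235], [-0.001, -1.0, 0.0]]
ft_force: [-2.6, -0.9, 3.2]
width: -0.002
```

Call:
{"method": "apply_moves", "body": {
  "targets": [
    {"translation": [0,0.005,0],"rot": [0,0,0]},
    {"translation": [0,0.008,0],"rot": [0,0,0]},
    {"translation": [0,0.008,0],"rot": [0,0,0]}
  ]
}}

```text
time: 16.82
eef_pos: [623.7, -147.2, 50.7]
orientation: [[0.235, 0.0, -0.972], [0.972, -0.0, 0.235], [-0.0, -1.0, -0.0]]
ft_force: [-2.2, -2.7, 4.8]
width: 0.001
```

Call:
{"method": "apply_moves", "body": {
  "targets": [
    {"translation": [0,0.005,0],"rot": [0,0,0]},
    {"translation": [0,0.007,0],"rot": [0,0,0]},
    {"translation": [0,0.007,0],"rot": [0,0,0]}
  ]
}}

```text
time: 17.07
eef_pos: [623.7, -147.1, 48.8]
orientation: [[0.235, 0.0, -0.972], [0.972, -0.0, 0.235], [-0.0, -1.0, -0.0]]
ft_force: [-2.8, -1.6, 6.3]
width: 0.0
```

Call:
{"method": "apply_moves", "body": {
  "targets": [
    {"translation": [0,0.001,0],"rot": [0,0,0]},
    {"translation": [0,0.001,0],"rot": [0,0,0]}
  ]
}}

```text
time: 17.23
eef_pos: [623.7, -147.1, 48.6]
orientation: [[0.235, 0.0, -0.972], [0.972, -0.0, 0.235], [-0.0, -1.0, -0.0]]
ft_force: [-2.5, -1.6, 6.4]
width: 0.002
```

Call:
{"method": "apply_moves", "body": {
  "targets": [
    {"translation": [0,-0.03,0],"rot": [0,0,0]},
    {"translation": [0,-0.1,0],"rot": [0,0,0]},
    {"translation": [0,-0.1,0],"rot": [0,0,0]}
  ]
}}

```text
time: 17.48
eef_pos: [626.5, -147.0, 81.7]
orientation: [[0.235, 0.007, -0.972], [0.972, -0.001, 0.235], [0.001, -1.0, -0.007]]
ft_force: [0.8, -0.5, 0.2]
width: -0.006
```

```bash
python3 g.py 596.5 -256.5 77 76.3
```

```text
t 17.4833 p [ 626.5 -147.    81.7] F [ 0.8 -0.5  0.2] w -0.006 trans [-0.3784, 0.0151, 0.0115] rot [0.0023, 0.0005, 0.0004] rows 2.725754495540644
```

Call:
{"method": "apply_moves", "body": {
  "targets": [
    {"translation": [-0.12,0,0.001],"rot": [0,0,0]},
    {"translation": [-0.25,0,0.001],"rot": [0,0,0]},
    {"translation": [-0.35,0,0.001],"rot": [0,0,0]},
    {"translation": [-0.379,0,0.001],"rot": [0,0,0]},
    {"translation": [-0.379,0,0.001],"rot": [0,0,0]}
  ]
}}

```text
time: 17.9
eef_pos: [596.2, -259.2, 77.6]
orientation: [[0.238, 0.0, -0.971], [0.971, 0.0, 0.238], [0.001, -1.0, -0.0]]
ft_force: [0.4, -0.3, -0.1]
width: 0.003
```

Call:
{"method": "apply_moves", "body": {
  "targets": [
    {"translation": [0,0,0],"rot": [0,0,0]},
    {"translation": [0,0,0],"rot": [0,0,0]},
    {"translation": [0,0,0],"rot": [0,0,0]}
  ]
}}

```text
time: 18.15
eef_pos: [597.2, -255.7, 78.0]
orientation: [[0.233, 0.0, -0.972], [0.972, 0.001, 0.233], [0.001, -1.0, 0.0]]
ft_force: [0.7, -0.5, 0.1]
width: -0.0
```

```bash
python3 g.py 596.5 -256.5 57.5 76.3; sed -i s/w11/w12/ k.py; python3 k.py
```

```text
t 18.15 p [ 597.2 -255.7   78. ] F [ 0.7 -0.5  0.1] w -0.0 trans [-0.0033, 0.0684, 0.0015] rot [-0.0001, 0.0011, 0.0002] rows 0.4930290473436852
[ 597.15649084 -255.80161252   78.09713627] [319.90025723 232.23845019]
pred [[493.0, 233.0], [437.0, 232.0], [380.0, 233.0], [322.0, 233.0]]
[226, 0, 10, 14, 93] [230.1   5.6] [ 459.7 -270.3]
[395, 17, 18, 76, 174] [401.3  52.9] [ 502.3 -187.5]
[414, 25, 14, 72, 110] [417.6  61.7] [ 508.7 -179.4]
[408, 27, 12, 69, 126] [411.2  61.3] [ 507.6 -182.8]
[403, 34, 8, 56, 95] [405.  62.] [ 507.2 -186.1]
[419, 207, 25, 52, 820] [430.3 232.4] [ 613.6 -184.3]
[467, 217, 43, 34, 1221] [487.6 233.5] [ 623.3 -147.2]
[364, 221, 22, 24, 391] [374.7 232.9] [ 605.2 -220.2]
[131, 272, 34, 25, 368] [148.9 284.2] [ 607.5 -383.3]
[85, 275, 32, 38, 342] [101.3 294.5] [ 607.5 -420.3]
[0, 292, 39, 34, 970] [ 16.7 308.7] [ 604.4 -486.6]
[47, 297, 16, 13, 144] [ 54.2 303.6] [ 606.8 -457.5]
[314, 311, 16, 38, 124] [321.4 330. ] [ 675.9 -273.7]
[469, 373, 20, 27, 372] [478.6 387.8] [ 764.9 -161.4]
```

Call:
{"method": "apply_moves", "body": {
  "targets": [
    {"translation": [-0.0035,0.03,0.001],"rot": [0,0,0]},
    {"translation": [-0.0035,0.055,0.001],"rot": [0,0,0]},
    {"translation": [-0.0035,0.07,0.001],"rot": [0,0,0]},
    {"translation": [-0.0035,0.075,0.001],"rot": [0,0,0]},
    {"translation": [-0.0035,0.075,0.001],"rot": [0,0,0]}
  ]
}}

```text
time: 18.62
eef_pos: [595.6, -257.6, 55.0]
orientation: [[0.235, -0.002, -0.972], [0.972, 0.001, 0.235], [0.001, -1.0, 0.002]]
ft_force: [-1.3, 0.9, 1.4]
width: -0.001
```

Call:
{"method": "apply_moves", "body": {
  "targets": [
    {"translation": [0,0.006,0],"rot": [0,0,0]},
    {"translation": [0,0.012,0],"rot": [0,0,0]},
    {"translation": [0,0.013,0],"rot": [0,0,0]},
    {"translation": [0,0.013,0],"rot": [0,0,0]}
  ]
}}

```text
time: 18.95
eef_pos: [596.1, -258.1, 52.0]
orientation: [[0.235, 0.0, -0.972], [0.972, 0.0, 0.235], [0.0, -1.0, -0.0]]
ft_force: [-0.8, 1.9, 3.8]
width: 0.0
```

Call:
{"method": "apply_moves", "body": {
  "targets": [
    {"translation": [0,0.005,0],"rot": [0,0,0]},
    {"translation": [0,0.009,0],"rot": [0,0,0]},
    {"translation": [0,0.009,0],"rot": [0,0,0]}
  ]
}}

```text
time: 19.2
eef_pos: [596.2, -258.2, 49.2]
orientation: [[0.235, 0.0, -0.972], [0.972, 0.0, 0.235], [0.0, -1.0, -0.0]]
ft_force: [-0.8, 2.6, 5.3]
width: 0.0
```

Call:
{"method": "apply_moves", "body": {
  "targets": [
    {"translation": [0,0.003,0],"rot": [0,0,0]},
    {"translation": [0,0.003,0],"rot": [0,0,0]},
    {"translation": [0,0.003,0],"rot": [0,0,0]}
  ]
}}

```text
time: 19.45
eef_pos: [596.2, -258.2, 48.5]
orientation: [[0.235, 0.0, -0.972], [0.972, 0.0, 0.235], [0.0, -1.0, -0.0]]
ft_force: [-1.6, 2.9, 5.6]
width: 0.003
```

Call:
{"method": "apply_moves", "body": {
  "targets": [
    {"translation": [0,-0.03,0],"rot": [0,0,0]},
    {"translation": [0,-0.1,0],"rot": [0,0,0]},
    {"translation": [0,-0.2,0],"rot": [0,0,0]},
    {"translation": [0,-0.3,0],"rot": [0,0,0]},
    {"translation": [0,-0.3,0],"rot": [0,0,0]}
  ]
}}

```text
time: 19.87
eef_pos: [599.9, -260.6, 145.0]
orientation: [[0.235, 0.012, -0.972], [0.972, -0.006, 0.235], [-0.003, -1.0, -0.013]]
ft_force: [1.1, -0.1, 1.1]
width: 0.001
```

```bash
python3 - <<'E'
from h import *
s,c=snap('scene','s13.png'); a=cv2.imread('pics/s9.png'); b=cv2.imread('pics/s1.png')
def blk(i):
    m=(i[240:290,460:500].max(2)<45); y,x=np.where(m); return m.sum(),x.mean()+460,y.mean()+240
print('pin',blk(a),blk(s))
d=lambda x,y,u,v,w,h: np.abs(x[v:v+h,u:u+w].astype(int)-y[v:v+h,u:u+w]).mean().round(1)
print('plate',d(b,s,330,250,90,80),'jar',d(b,s,205,170,35,45),'dishes',d(b,s,300,155,45,45),'keypad',d(b,s,232,140,75,80))
print(r.state()['time'],r.state()['ft_force'])
r.job_done()
E
```

```text
pin (np.int64(187), np.float64(481.01604278074865), np.float64(267.2032085561497)) (np.int64(177), np.float64(481.00564971751413), np.float64(267.0960451977401))
plate 4.3 jar 4.3 dishes 11.2 keypad 8.5
19.9167 [-0.70287188  0.07293058 -0.12867493]
the job is handed in; nothing more can be done
```

I parked the locking pin in the notch, pressed the three keys in order, and handed the job in at about 20 s of the 67 s allowed. No verdict was reported.

**Pin:** I drew it up out of the bore, slid it into the notch until it met the closed end (about 4 N), lowered it until the collar touched the bracket, and let go. The close picture then showed it upright and fully in, with the bore empty. In the last scene picture it was still in the same place.

**Keys:** I pressed bar, then square, then large round, each about 7 mm down. The readings peaked at 6.4 N or less straight down, and I let each key up fully before the next. I never touched the small round key.

**Checks that disagreed or stay uncertain:**
- **First grasp:** it closed on nothing, because the fingertips sit about 27 mm above the reported TCP. I went lower and the second grasp held.
- **Top camera:** its positions on the shaker were about 7 mm off in y from the wrist camera, so I used the wrist camera's positions.
- **Key travel:** I worked it out from TCP height and force, since the key readings themselves were not available to me.
- **Bystanders:** I checked the plate, jar and dishes only by comparing the first and last scene pictures. The plate and jar areas barely changed (4.3). The dishes (11.2) and keypad (8.5) areas changed more. I put that down to the arm and its shadow over them, but did not confirm it. A wrist-camera check just before the last press found the bar and square keys within about a millimetre of where I had pressed them.

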